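# Hold a dry-bath block bore-up in the inspection light

## Robot

A 6-joint arm with a two-finger parallel gripper is mounted at the origin on the work surface. World frame = base frame: x ahead of the robot, y to its left, z up, the work surface at z = 0. Lengths are in m, angles in degrees, forces in N, time in s.
With the tool pointing down it reaches from about 0.375 to 0.9 m from the base axis. Payload 3.1 kg.
Tool frame: the origin (TCP) lies between the finger pads; the fingertips stand 22 mm ahead of it and the grasp point (between the pads) lies 3 mm ahead of it; y points along the fingers, x is the direction in which the jaws open and shut, and the axes are right-handed (so a half turn about y gives the same grasp; the last joint's range is limited). The gripper opens to 87 mm and grips with 3 to 60 N. Pads are 19 mm wide; open, the fingers measure 117 mm over their backs; the gripper's body (75 mm by 190 mm) begins 51 mm behind the grasp point.
Start: joints at [53.256, 30.224, 82.088, -0, 67.689, -10.227], TCP at [0.279, 0.559, 0.245] pointing down, gripper open.
Joint ranges: [-176.69, 176.69], [-43.24, 126.21], [12.49, 139.97], [-82, 262], [0, 151.66], [-163.58, 163.58]. Speed limits (degrees/s): [159.86, 159.86, 180, 180, 180, 180].

## Interface

Orientations are given as a 3x3 rotation matrix whose columns are the frame's x, y, z axes.
In Python, from rig import bot, imaging, workorder gives the robot as it stands. The module is installed in compiled form; this text tells all that it offers.
- The arm moves only by the tool drive_tool, never from a script. Its argument "commands" is a list of rows, each an object of numbers: "dx", "dy", "dz": the shift along the tool's x, y, z normalised to -1 to 1, where 1 is 4 cm; "wx", "wy", "wz": the turn, a rotation vector about the tool's x, y, z normalised to -1 to 1, where 1 is pi/2 rad; "grip": the finger opening in mm, from 0 to 87. In form: [{"dx": .., "dy": .., "dz": .., "wx": .., "wy": .., "wz": .., "grip": ..}, ...]. A call has 1 to 8 rows; each row shifts and turns the commanded pose from where the row before left it, along the tool's axes as they then stand; what a row does not reach is not made up. A row lasts 1/8 s, in which the tool goes at most 62.5 mm and 10.7 degrees, less where a joint would pass 70% of its speed; a pose out of reach is approached as far as the arm can. A call with a number of a shift or a turn outside -1 to 1 is refused whole. A call with a gripper value outside its range is refused whole. The fingers move at their own pace and stop on an object; the grip force is fixed at half the most. Time passes only in rows, so rows that do not move let the fingers close. It gives the time, the measured TCP pose, the force and the opening at its end, in the units of the state.
- bot.read_state(): the state, without advancing time (a new reading comes with each control period).
- imaging.capture(name): name is "scene" or "top" or "wrist"; returns (picture, depth): 384x512x3 uint8, red, green, blue; 384x512 float32, m along the optical axis (not along the pixel's ray), 0 where there is no reading.
- imaging.get_calibration(name): a dict with "mtx" (3x3 intrinsics, pixels), "world_to_cam" (4x4, takes a point from world to camera coordinates). Camera axes: x right, y down, z forward; pixel columns grow to the right and rows downward; lengths in m; the calibration is good to about 2 mm. A picture is of the moment at which its call begins: read the wrist's pose just before it. get_calibration takes no time and is no camera call; for the wrist camera it gives the pose at the moment of the call.
- workorder.hand_in(): hands the job in, once; it reports no verdict.
The state is a dict: "time_s": time; "joint_positions": joint angles; "qvel": joint speeds; "tau": joint torques, N m; "position": TCP position; "tcp_rot": TCP orientation; "force": force on the tool from outside, world axes, zero at the start; "moment": the same for the moment, N m; "opening": opening from 0.0 (shut) to 1.0 (fully open).
Only numpy, scipy, OpenCV 4.12 (cv2) and the standard library are available. Lean on these libraries where they do the work, as an engineer would, in place of code of your own. Each camera call takes 0.05 s, during which the arm holds its last target. There are 200 camera calls.

## Task

First slide the inspection lamp's orange dimmer to the green bar on its scale. Then pick up the small aluminium dry-bath block that lies on its side on the bench, find the end with the blind bore, turn the block so that the bore points straight up, and finish holding it still like that in the lamp's beam, clear of the bench and the lamp, so that the bore can be checked for residue; do not let go at the end. Leave the tube rack, the red microtube rack and the tip box where they stand.

Things in the scene. Friction and masses are not known exactly. Their poses are not given: they have to be found in the camera images.
- block_mid (a point): Centre of the loose bare aluminium dry-bath block: square bar 44 x 44 x 58 mm, 0.15 to 0.3 kg, one blind bore 30 mm wide, 48 mm deep in one square end, the other end plain. It starts lying on a long side on the bench (bore level, 22 mm up), the bore facing any way round. z axis: along the bore, out of the open end; x and y: square to the long sides.
- dimmer (a joint): Dimmer slide in m: 0 at the dim end (the lamp's -y end), grows to 0.09 as the cap moves along the lamp's +y; the green bar is at 0.065. It takes about 1.5 N to move and stays where it is left.
- dimmer_cap (a point): Centre of the orange dimmer cap, which is 18 mm (lamp's x) x 14 mm (along the slide, lamp's y) x 24 mm high; its top is about 63 mm and its foot 39 mm above the bench, on the flat top of the dimmer box, with nothing beside it.
- dimmer_mark (a point): Where the centre of the dimmer cap is when it stands at the green bar printed across the box beside the slot. Axes are the lamp's: y points along the slide.
- lamp: Fixed inspection lamp. Origin: under the middle of its white dimmer box (85 mm in x, 170 in y, 36 high). Its round foot (150 mm across) is at (270, 120) mm in this frame; a gooseneck rises from it, up to 480 mm, to a white head 68 mm across whose lit face is centred at (220, -60, 385) mm. The beam leans 30 degrees from vertical, towards -x, and makes a pale pool on the bench.
- lamp_face (a point): Centre of the lit face of the lamp head; its z axis points along the beam, down and towards the lamp's -x side. In the beam means: the block's centre within 45 mm of this z axis in x and in y, and 120 to 300 mm from the face along z (200 mm is best).
- tube_rack: Bystander: green rack with six blue-capped tubes, 84 x 126 mm, 111 mm high; origin under its centre.
- micro_rack: Bystander: low red microtube rack, 75 x 140 mm, 36 mm high with its tubes; origin under its centre.
- tip_box: Bystander: grey pipette-tip box with a clear lid, 85 x 125 mm, 73 mm high; origin under its centre.
Mind the look-alikes: they are no part of the job. Of the things that look like the part that bears block_mid, the middle-sized one is meant.

How it is judged:
By the outcome, as a careful person would: the job done as asked, in the order asked, and still so for the second after the job is handed in, while the arm keeps its last pose, push and grip.
It also fails if it takes over 67 s, if anything falls off the work surface, if the arm or the gripper's body presses on something with over 40 N, if the wrist force passes 120 N, or if a joint passes its speed limit or range.

## Working session

There is one attempt and no reset: what is moved stays moved. The work goes in short steps, Python scripts to look and compute and a tool call to move; the robot and the scene stay as the last step left them, time stands still between calls to the robot, and variables do not carry over. Pictures are saved under pics/ and viewed, on a budget of 10 in all, crops included, one or two more only if the job needs it, and the job is handed in when it is done.

Besides the shell and the picture viewer there is one more tool, called after "Request:" as name([rows], argument=value, ...), one row to a line, values as JSON. drive_tool: Moves the arm, as the interface text tells. Its arguments: {"type":"object","properties":{"commands":{"type":"array"}},"required":["commands"]}

```bash
mkdir -p pics
cat > h.py <<'E'
import numpy as np, cv2
from rig import bot, imaging, workorder
def cap(n):
    K=imaging.get_calibration(n); p,d=imaging.capture(n); return p,d,np.array(K["mtx"]),np.array(K["world_to_cam"])
def cloud(d,M,W):
    v,u=np.indices(d.shape); c=np.stack([(u-M[0,2])/M[0,0]*d,(v-M[1,2])/M[1,1]*d,d],-1)
    return (c-W[:3,3])@W[:3,:3]
def save(n,p): cv2.imwrite("pics/"+n+".png",cv2.cvtColor(p,cv2.COLOR_RGB2BGR))
E
python3 - <<'E'
from h import *
for n in ("scene","top"):
    p,d,M,W=cap(n); save(n+"1",p); np.savez(n+".npz",p=p,d=d,M=M,W=W)
    print(n,M.tolist(),W.round(3).tolist(), (d>0).mean())
a=cv2.imread("pics/scene1.png");b=cv2.imread("pics/top1.png")
cv2.imwrite("pics/both.png",np.vstack([a,b])[:, :] if 0 else cv2.resize(np.hstack([a,b]),(800,300)))
cv2.imwrite("pics/top_big.png",cv2.resize(b,(800,600),interpolation=cv2.INTER_CUBIC))
cv2.imwrite("pics/scene_big.png",cv2.resize(a,(800,600),interpolation=cv2.INTER_CUBIC))
print(bot.read_state())
E
```

```text
scene [[388.4943335313327, 0.0, 257.23723295345826], [0.0, 388.4943335313327, 189.03437913454576], [0.0, 0.0, 1.0]] [[0.755, 0.656, -0.005, -0.43], [0.484, -0.562, -0.671, -0.163], [-0.443, 0.504, -0.741, 1.577], [0.0, 0.0, 0.0, 1.0]] 0.9958546956380209
top [[361.94959797125364, 0.0, 260.4411679476841], [0.0, 361.94959797125364, 193.3620179294921], [0.0, 0.0, 1.0]] [[-0.027, -0.999, 0.018, -0.035], [-0.984, 0.023, -0.177, 0.644], [0.176, -0.022, -0.984, 1.064], [0.0, 0.0, 0.0, 1.0]] 0.9957377115885416
{'time_s': 0.1, 'joint_positions': array([ 5.32557835e+01,  3.02730083e+01,  8.21503683e+01,  5.25933147e-04,
        6.76891363e+01, -1.02249542e+01]), 'qvel': array([-0.06470041, -0.0199752 , -0.15034318,  0.05399298, -0.03674101,
        0.02931659]), 'tau': array([ 2.59441840e-04, -4.40982842e+01, -1.77152646e+01,  6.36080280e-02,
        5.33495634e-02, -3.53501889e-05]), 'position': array([0.27862928, 0.55875557, 0.24366887]), 'tcp_rot': array([[ 4.46500642e-01, -1.18158803e-03, -8.94782533e-01],
       [ 8.94781229e-01, -1.56847645e-03,  4.46502062e-01],
       [-1.93102682e-03, -9.99998072e-01,  3.56937045e-04]]), 'force': array([ 0.01738282,  0.52303328, -0.4333183 ]), 'moment': array([ 0.01633866, -0.03388991, -0.04145962]), 'opening': 0.9996011713447867}
```

View pics/top_big.png

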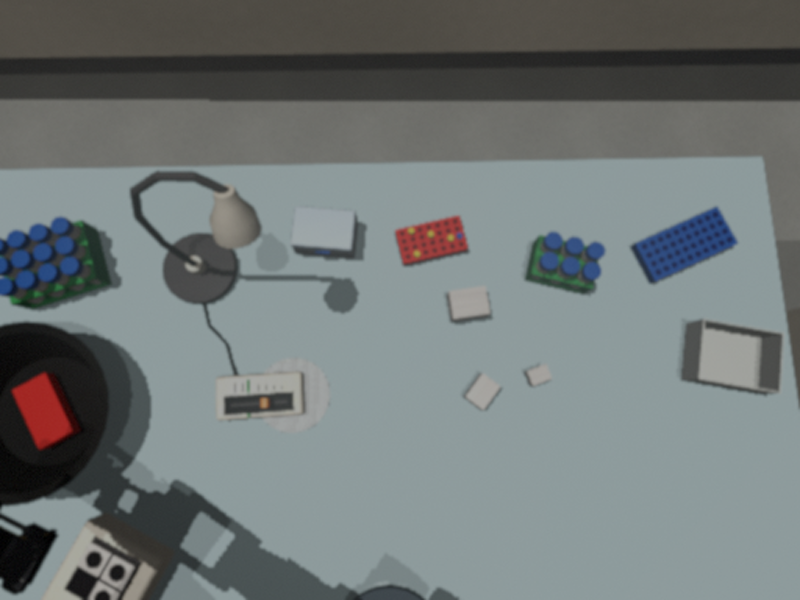

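View pics/scene_big.png

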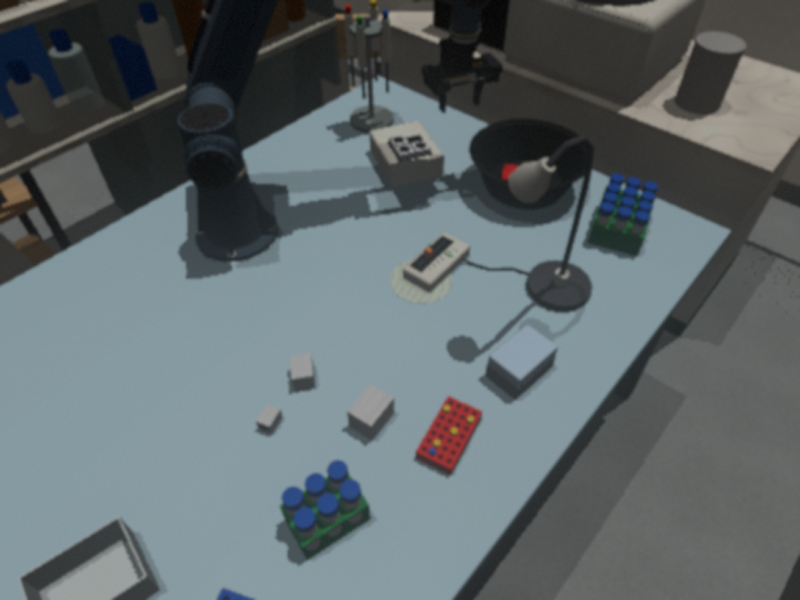

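The top view shows three aluminium blocks: large (469,303), medium (483,391) and small (538,374). The medium one fits the description. The lamp box is at (260,396) with the orange cap at (264,403) and the green bar at (248,385). Next I'll measure them and enlarge the blocks.

Run:
```python
from h import *
T=np.load("top.npz");S=np.load("scene.npz")
for nm,Z in (("top",T),("scene",S)):
    W=Z["W"]; print(nm,"cam pos",(-W[:3,:3].T@W[:3,3]).round(3))
    P=cloud(Z["d"],Z["M"],W); p=Z["p"]; hsv=cv2.cvtColor(p,cv2.COLOR_RGB2HSV)
    # blobs by height
    m=((P[...,2]>0.012)&(P[...,2]<0.2)&(P[...,0]>.3)&(P[...,0]<1.0)&(np.abs(P[...,1])<.6)).astype(np.uint8)
    n,L,st,c=cv2.connectedComponentsWithStats(m)
    for i in range(1,n):
        if st[i,4]<60: continue
        q=P[L==i]; zt=np.percentile(q[:,2],90); t=q[q[:,2]>zt-.008]
        r=cv2.minAreaRect((t[:,:2]*1000).astype(np.float32))
        print(c[i].round(),st[i,4],"zt %.3f"%zt,np.round(r[0],1),np.round(r[1],1),round(r[2],1))
    o=(hsv[...,0]>4)&(hsv[...,0]<22)&(hsv[...,1]>130)&(hsv[...,2]>90)&(np.abs(P[...,0]-.5)<.4)&(P[...,2]>.03)&(P[...,2]<.09)
    g=(hsv[...,0]>45)&(hsv[...,0]<85)&(hsv[...,1]>70)&(P[...,2]>.02)&(P[...,2]<.06)
    for k,mm in (("or",o),("gr",g)):
        n,L,st,c=cv2.connectedComponentsWithStats(mm.astype(np.uint8))
        for i in range(1,n):
            if st[i,4]>=3: print(k,c[i].round(1),st[i,4],P[L==i].mean(0).round(4),P[L==i].max(0).round(4))
a=cv2.resize(T["p"][185:270,280:360],None,fx=5,fy=5,interpolation=cv2.INTER_CUBIC)
b=cv2.resize(S["p"][220:290,160:260],None,fx=4.25,fy=425/70,interpolation=cv2.INTER_CUBIC)
save("crop1",np.hstack([a,b[:425,:395]]))
```

```text
top cam pos [ 0.445 -0.026  1.162]
[207. 148.] 1230 zt 0.076 [796.  114.3] [123.1  82.5] 84.2
[276. 153.] 1005 zt 0.033 [ 781.4 -105.6] [ 76.  139.7] 12.2
[ 53. 163.] 829 zt 0.112 [755.7 583.6] [105.2  32.3] 0.4
[419. 163.] 540 zt 0.033 [ 735.6 -581. ] [90.  76.4] 22.3
[127. 172.] 1667 zt 0.042 [731.3 372.8] [28.8 30.2] 64.3
[362. 167.] 1316 zt 0.113 [ 719.1 -372.1] [116.8  77.7] 74.9
[300. 194.] 494 zt 0.060 [ 641.3 -174.3] [57.4 75.1] 7.0
[ 53. 263.] 898 zt 0.111 [451.5 547.8] [302.1 103.9] 0.1
[344. 240.] 155 zt 0.034 [ 495.3 -310.8] [31.3 42. ] 18.9
[166. 253.] 1586 zt 0.040 [469.1 243.4] [ 84.  169.1] 2.4
[308. 250.] 301 zt 0.047 [ 465.2 -194.6] [44.4 58. ] 51.2
or [261.5 147.5] 4 [ 0.7974 -0.0592  0.0365] [ 0.8027 -0.0576  0.0374]
or [275.8 149.2] 11 [ 0.7914 -0.1055  0.0344] [ 0.7968 -0.0966  0.0401]
or [273.7 151.3] 3 [ 0.7848 -0.0984  0.0329] [ 0.7864 -0.0964  0.034 ]
or [288.  151.6] 14 [ 0.7823 -0.1447  0.0345] [ 0.7889 -0.138   0.0371]
or [266.3 162.2] 9 [ 0.748  -0.0734  0.0361] [ 0.7567 -0.069   0.0385]
gr [ 60.9 163.6] 186 [0.7567 0.5771 0.0402] [0.8191 0.5966 0.0596]

[... 1575 characters left out ...]
.  150.4] 311 [0.7641 0.5809 0.0435] [0.8225 0.6348 0.0599]
gr [232.6 324.1] 7 [ 0.7697 -0.33    0.0541] [ 0.7732 -0.3249  0.06  ]
gr [229.7 326. ] 3 [ 0.7689 -0.34    0.0589] [ 0.7712 -0.3377  0.0597]
gr [221.8 327. ] 4 [ 0.7551 -0.3556  0.0592] [ 0.7577 -0.3534  0.0597]
gr [183.7 331.7] 3 [ 0.6874 -0.4288  0.0558] [ 0.6904 -0.4275  0.0598]
gr [219.5 334. ] 4 [ 0.7634 -0.3724  0.0581] [ 0.7641 -0.3678  0.0594]
gr [186.3 337.3] 15 [ 0.7006 -0.4331  0.0486] [ 0.7128 -0.4285  0.0599]
gr [207.4 340.8] 5 [ 0.7528 -0.4056  0.0595] [ 0.7544 -0.403   0.06  ]
gr [193.2 348.9] 17 [ 0.7366 -0.4415  0.0491] [ 0.7453 -0.4353  0.0599]
gr [197.  345.3] 3 [ 0.7411 -0.4309  0.0597] [ 0.7443 -0.4303  0.06  ]
```

View pics/crop1.png

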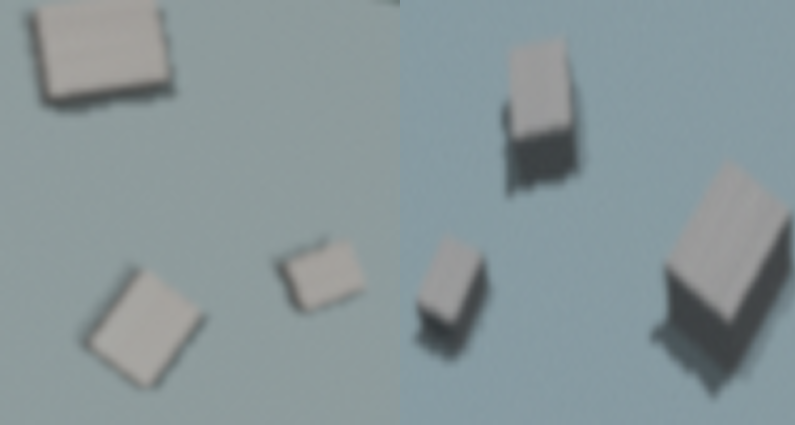

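The crop confirms the medium block (44.4 x 58 mm by depth). Its end facing the scene camera looks plain. I'll check that end's depth and measure the cap and the green bar precisely.

Run:
```python
from h import *
T=np.load("top.npz");S=np.load("scene.npz")
def ray(Z,uv,z):
    W=Z["W"];M=Z["M"];c=-W[:3,:3].T@W[:3,3]
    d=W[:3,:3].T@np.array([(uv[0]-M[0,2])/M[0,0],(uv[1]-M[1,2])/M[1,1],1]); return c+d*(z-c[2])/d[2]
for nm,Z,(x0,x1,y0,y1) in (("top",T,(135,200,235,272)),("scene",S,(250,310,145,190))):
    p=Z["p"][y0:y1,x0:x1].astype(int); r,g,b=p[...,0],p[...,1],p[...,2]
    P=cloud(Z["d"],Z["M"],Z["W"])[y0:y1,x0:x1]
    for k,s,zz in (("or",(r-b)-40,.063),("gr",(g-np.maximum(r,b)-8),.036)):
        w=np.clip(s,0,None)*((P[...,2]>.02)); n,L,st,c=cv2.connectedComponentsWithStats((w>0).astype(np.uint8))
        for i in range(1,n):
            v,u=np.where(L==i); ww=w[v,u]
            if st[i,4]<2: continue
            uv=(np.average(u,weights=ww)+x0,np.average(v,weights=ww)+y0)
            print(nm,k,st[i,4],np.round(uv,1),ray(Z,uv,zz).round(4), "z",np.median(P[v,u,2]).round(3))
# bore check: points of block in scene along long axis
P=cloud(S["d"],S["M"],S["W"]); c=np.array([.4665,-.195]); a=np.array([.779,-.627]); n=np.array([.627,.779])
q=P.reshape(-1,3); A=(q[:,:2]-c)@a; N=(q[:,:2]-c)@n
k=(np.abs(N)<.012)&(A>-.04)&(A<.06)&(q[:,2]>.004)&(q[:,2]<.04)
print("end-face pts along axis:",np.sort(A[k]).round(3))
```

```text
top or 37 [168.6 257.5] [0.4547 0.2273 0.063 ] z 0.063
top gr 18 [158.5 246.8] [0.488  0.2651 0.036 ] z 0.036
top gr 10 [158.6 265.4] [0.4321 0.2633 0.036 ] z 0.037
scene or 13 [274.  159.7] [0.4584 0.2226 0.063 ] z 0.061
scene gr 16 [286.7 162.7] [0.4882 0.2636 0.036 ] z 0.035
end-face pts along axis: [-0.031 -0.027 -0.012 -0.001  0.008  0.016  0.024  0.024  0.027  0.027
  0.028  0.028  0.028  0.029  0.029  0.029  0.029  0.029  0.029  0.029
  0.029  0.029  0.029  0.029  0.029  0.029  0.029  0.029  0.03   0.03
  0.03   0.03   0.03   0.03   0.03   0.03   0.03   0.03   0.03   0.03
  0.03   0.03   0.03   0.03   0.031  0.031  0.031  0.031  0.031  0.031
  0.031  0.031  0.031  0.031  0.031  0.031  0.031  0.031  0.032  0.032
  0.032]
```

The end facing the camera is flat, so the bore is at the other end, axis about (-0.78, 0.63, 0) in world. The mark is at about (0.4555, 0.263) and the cap at (0.4565, 0.225). I'll go over the dimmer with the jaws along the slide, close on the cap so it centres, slide it and release.

Request:
drive_tool([
  {"wy":-0.107},
  {"wy":-0.107},
  {"wy":-0.107},
  {"dx":-0.8,"dz":-0.4},
  {"dx":-0.8,"dz":-0.4},
  {"dx":-0.8,"dz":-0.4},
  {"dx":-0.8,"dz":-0.4},
  {"dx":-0.8,"dz":-0.4},
])

```text
schema error: expected keys dx, dy, dz, wx, wy, wz, grip
```

Request:
drive_tool([
  {"dx":-0.8,"dz":-0.4},
  {"dx":-0.8,"dz":-0.4},
  {"dx":-0.8,"dz":-0.4},
  {"dx":-0.8,"dz":-0.4},
  {"dx":-0.8,"dz":-0.45},
  {"dx":-0.8,"dz":-0.45},
  {},
  {},
])

```text
schema error: expected keys dx, dy, dz, wx, wy, wz, grip
```

Request:
drive_tool([
  {"dx":0,"dy":0,"dz":0,"wx":0,"wy":-0.107,"wz":0,"grip":87},
  {"dx":0,"dy":0,"dz":0,"wx":0,"wy":-0.107,"wz":0,"grip":87},
  {"dx":0,"dy":0,"dz":0,"wx":0,"wy":-0.107,"wz":0,"grip":87},
  {"dx":-0.8,"dy":0,"dz":-0.4,"wx":0,"wy":0,"wz":0,"grip":87},
  {"dx":-0.8,"dy":0,"dz":-0.4,"wx":0,"wy":0,"wz":0,"grip":87},
  {"dx":-0.8,"dy":0,"dz":-0.4,"wx":0,"wy":0,"wz":0,"grip":87},
  {"dx":-0.8,"dy":0,"dz":-0.4,"wx":0,"wy":0,"wz":0,"grip":87},
  {"dx":-0.8,"dy":0,"dz":-0.4,"wx":0,"wy":0,"wz":0,"grip":87},
])

```text
time_s: 1.1
position: [0.3657, 0.4015, 0.2442]
tcp_rot: [[-0.042, -0.001, -0.999], [0.999, -0.001, -0.042], [-0.001, -1.0, 0.001]]
force: [0.9, 0.2, -0.2]
opening: 1.002
```

Request:
drive_tool([
  {"dx":-0.8,"dy":0,"dz":-0.4,"wx":0,"wy":0,"wz":0,"grip":87},
  {"dx":-0.8,"dy":0,"dz":-0.4,"wx":0,"wy":0,"wz":0,"grip":87},
  {"dx":-0.8,"dy":0,"dz":-0.4,"wx":0,"wy":0,"wz":0,"grip":87},
  {"dx":-0.8,"dy":0,"dz":-0.45,"wx":0,"wy":0,"wz":0,"grip":87},
  {"dx":-0.8,"dy":0,"dz":-0.45,"wx":0,"wy":0,"wz":0,"grip":87},
  {"dx":0,"dy":0,"dz":0,"wx":0,"wy":0,"wz":0,"grip":87},
  {"dx":0,"dy":0,"dz":0,"wx":0,"wy":0,"wz":0,"grip":87},
])

```text
time_s: 1.98
position: [0.4556, 0.2464, 0.2443]
tcp_rot: [[-0.041, -0.001, -0.999], [0.999, 0.0, -0.041], [0.0, -1.0, 0.001]]
force: [-0.1, -0.2, -0.4]
opening: 1.0
```

Run:
```python
from h import *
s=bot.read_state(); print(s["time_s"],s["joint_positions"].round(2),s["position"].round(4),s["tcp_rot"].round(4).tolist())
```

```text
1.975 [ 1.602e+01  2.205e+01  9.730e+01  3.000e-02  6.071e+01 -7.634e+01] [0.4556 0.2464 0.2443] [[-0.0409, -0.0012, -0.9992], [0.9992, 0.0002, -0.0409], [0.0002, -1.0, 0.0012]]
```

Request:
drive_tool([
  {"dx":-0.08,"dy":0.8,"dz":0,"wx":0,"wy":0,"wz":0,"grip":87},
  {"dx":0,"dy":0.8,"dz":0,"wx":0,"wy":0,"wz":0,"grip":87},
  {"dx":0,"dy":0.8,"dz":0,"wx":0,"wy":0,"wz":0,"grip":87},
  {"dx":0,"dy":0.8,"dz":0,"wx":0,"wy":0,"wz":0,"grip":87},
  {"dx":0,"dy":0.6,"dz":0,"wx":0,"wy":0,"wz":0,"grip":87},
  {"dx":0,"dy":0.3,"dz":0,"wx":0,"wy":0,"wz":0,"grip":87},
  {"dx":0,"dy":0.3,"dz":0,"wx":0,"wy":0,"wz":0,"grip":87},
  {"dx":0,"dy":0,"dz":0,"wx":0,"wy":0,"wz":0,"grip":87},
])

```text
time_s: 2.98
position: [0.4559, 0.2433, 0.0682]
tcp_rot: [[-0.042, -0.001, -0.999], [0.999, -0.0, -0.042], [-0.0, -1.0, 0.001]]
force: [-0.5, -0.2, -0.3]
opening: 1.003
```

Request:
drive_tool([
  {"dx":0,"dy":0,"dz":0,"wx":0,"wy":0,"wz":0,"grip":50},
  {"dx":0,"dy":0,"dz":0,"wx":0,"wy":0,"wz":0,"grip":30},
  {"dx":0,"dy":0,"dz":0,"wx":0,"wy":0,"wz":0,"grip":20},
  {"dx":0,"dy":0,"dz":0,"wx":0,"wy":0,"wz":0,"grip":16},
  {"dx":0,"dy":0,"dz":0,"wx":0,"wy":0,"wz":0,"grip":13},
  {"dx":0,"dy":0,"dz":0,"wx":0,"wy":0,"wz":0,"grip":13},
  {"dx":0,"dy":0,"dz":0,"wx":0,"wy":0,"wz":0,"grip":13},
])

```text
time_s: 3.85
position: [0.4563, 0.2429, 0.0686]
tcp_rot: [[-0.042, -0.0, -0.999], [0.999, -0.0, -0.042], [-0.0, -1.0, 0.0]]
force: [-0.0, -2.0, 1.2]
opening: 0.285
```

Request:
drive_tool([
  {"dx":0,"dy":0,"dz":0,"wx":0,"wy":0,"wz":0,"grip":13},
  {"dx":0,"dy":0,"dz":0,"wx":0,"wy":0,"wz":0,"grip":13},
  {"dx":0,"dy":0,"dz":0,"wx":0,"wy":0,"wz":0,"grip":13},
  {"dx":0,"dy":0,"dz":0,"wx":0,"wy":0,"wz":0,"grip":13},
])

```text
time_s: 4.35
position: [0.4563, 0.2431, 0.0686]
tcp_rot: [[-0.041, 0.0, -0.999], [0.999, -0.0, -0.041], [-0.0, -1.0, -0.0]]
force: [0.4, -1.6, 1.6]
opening: 0.157
```

Request:
drive_tool([
  {"dx":0.1,"dy":0,"dz":0,"wx":0,"wy":0,"wz":0,"grip":13},
  {"dx":0.1,"dy":0,"dz":0,"wx":0,"wy":0,"wz":0,"grip":13},
  {"dx":0.1,"dy":0,"dz":0,"wx":0,"wy":0,"wz":0,"grip":13},
  {"dx":0.1,"dy":0,"dz":0,"wx":0,"wy":0,"wz":0,"grip":13},
  {"dx":0.1,"dy":0,"dz":0,"wx":0,"wy":0,"wz":0,"grip":13},
  {"dx":0,"dy":0,"dz":0,"wx":0,"wy":0,"wz":0,"grip":13},
  {"dx":0,"dy":0,"dz":0,"wx":0,"wy":0,"wz":0,"grip":13},
])

```text
time_s: 5.22
position: [0.4554, 0.2636, 0.0686]
tcp_rot: [[-0.041, 0.0, -0.999], [0.999, 0.001, -0.041], [0.001, -1.0, -0.0]]
force: [-0.2, 0.7, 1.1]
opening: 0.157
```

Gripped at 13.7 mm (cap is 14) and moved 20 mm. Now I open, rise and check.

Request:
drive_tool([
  {"dx":0,"dy":0,"dz":0,"wx":0,"wy":0,"wz":0,"grip":60},
  {"dx":0,"dy":0,"dz":0,"wx":0,"wy":0,"wz":0,"grip":60},
  {"dx":0,"dy":0,"dz":0,"wx":0,"wy":0,"wz":0,"grip":60},
  {"dx":0,"dy":0,"dz":0,"wx":0,"wy":0,"wz":0,"grip":60},
  {"dx":0,"dy":-0.3,"dz":0,"wx":0,"wy":0,"wz":0,"grip":87},
  {"dx":0,"dy":-0.6,"dz":0,"wx":0,"wy":0,"wz":0,"grip":87},
  {"dx":-0.2,"dy":-1,"dz":0,"wx":0,"wy":0,"wz":0,"grip":87},
  {"dx":-0.5,"dy":-1,"dz":0,"wx":0,"wy":0,"wz":0,"grip":87},
])

```text
time_s: 6.22
position: [0.4565, 0.2353, 0.1863]
tcp_rot: [[-0.043, 0.001, -0.999], [0.999, 0.0, -0.043], [0.0, -1.0, -0.001]]
force: [1.3, -0.2, 0.4]
opening: 0.96
```

Request:
drive_tool([
  {"dx":-1,"dy":-1,"dz":0,"wx":0,"wy":0,"wz":0,"grip":87},
  {"dx":-1,"dy":-0.4,"dz":0,"wx":0,"wy":0,"wz":0,"grip":87},
  {"dx":-1,"dy":0,"dz":0,"wx":0,"wy":0,"wz":0,"grip":87},
  {"dx":-1,"dy":0,"dz":0,"wx":0,"wy":0,"wz":0,"grip":87},
  {"dx":-1,"dy":0,"dz":0,"wx":0,"wy":0,"wz":0,"grip":87},
  {"dx":-1,"dy":0,"dz":0,"wx":0,"wy":0,"wz":0,"grip":87},
  {"dx":-1,"dy":0,"dz":0,"wx":0,"wy":0,"wz":0,"grip":87},
  {"dx":0,"dy":0,"dz":0,"wx":0,"wy":0,"wz":0,"grip":87},
])

```text
time_s: 7.22
position: [0.4687, -0.047, 0.2414]
tcp_rot: [[-0.037, 0.002, -0.999], [0.999, -0.001, -0.037], [-0.001, -1.0, -0.002]]
force: [-0.3, 1.1, -0.0]
opening: 0.999
```

Run:
```python
from h import *
def ray(M,W,uv,z):
    c=-W[:3,:3].T@W[:3,3]
    d=W[:3,:3].T@np.array([(uv[0]-M[0,2])/M[0,0],(uv[1]-M[1,2])/M[1,1],1]); return c+d*(z-c[2])/d[2]
im=[]
for nm,(x0,x1,y0,y1) in (("top",(135,200,235,272)),("scene",(250,310,145,190))):
    p0,d,M,W=cap(nm); im.append(cv2.resize(p0[y0:y1,x0:x1],(390,300),interpolation=cv2.INTER_CUBIC))
    p=p0[y0:y1,x0:x1].astype(int); r,g,b=p[...,0],p[...,1],p[...,2]
    P=cloud(d,M,W)[y0:y1,x0:x1]
    for k,s,zz in (("or",(r-b)-40,.063),("gr",(g-np.maximum(r,b)-8),.036)):
        w=np.clip(s,0,None)*(P[...,2]>.02); n,L,st,c=cv2.connectedComponentsWithStats((w>0).astype(np.uint8))
        for i in range(1,n):
            v,u=np.where(L==i); ww=w[v,u]
            if st[i,4]<2: continue
            uv=(np.average(u,weights=ww)+x0,np.average(v,weights=ww)+y0)
            print(nm,k,st[i,4],np.round(uv,1),ray(M,W,uv,zz).round(4))
save("dim",np.hstack(im))
p,d,M,W=cap("wrist"); np.savez("wrist.npz",p=p,d=d,M=M,W=W); save("wrist1",p)
print("wristcam",(-W[:3,:3].T@W[:3,3]).round(3),W[:3,:3].round(2).tolist()); s=bot.read_state(); print(s["time_s"],s["joint_positions"].round(2),s["position"].round(4))
```

```text
top or 37 [156.6 258.3] [0.4532 0.2627 0.063 ]
top gr 18 [158.4 246.8] [0.488  0.2651 0.036 ]
top gr 10 [158.7 265.3] [0.4324 0.2632 0.036 ]
scene or 14 [279.6 154.3] [0.456  0.2592 0.063 ]
scene gr 2 [274.9 157. ] [0.4342 0.2588 0.036 ]
scene gr 16 [286.7 162.7] [0.4879 0.2637 0.036 ]
wristcam [ 0.385 -0.048  0.381] [[-0.04, 1.0, -0.0], [0.95, 0.04, 0.3], [0.3, 0.01, -0.95]]
7.375 [-1.9050e+01  1.8640e+01  1.0394e+02  3.0000e-02  5.7440e+01 -1.1144e+02] [ 0.4677 -0.044   0.2409]
```

View pics/dim.png

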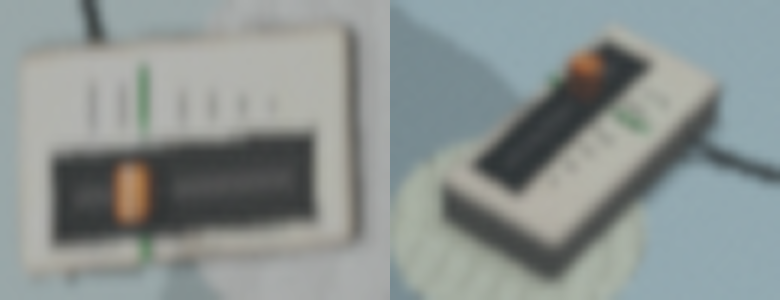

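View pics/wrist1.png

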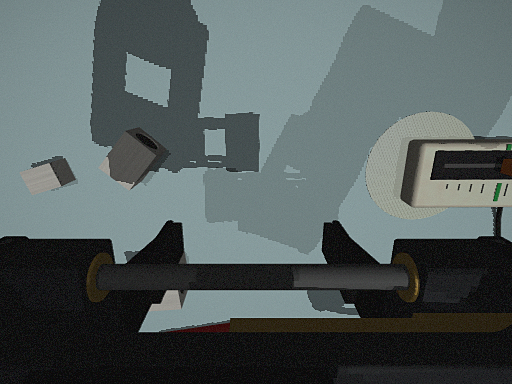

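The wrist view shows the bore at (147,141), on the end facing the robot, which confirms b ≈ (-0.78, 0.63). The dimmer cap top is at y 0.2627 and the bar at about 0.264; it only looks offset because of parallax. Now I'll fit a kinematic model to choose a reachable final pose.

```bash
cat > kin.py <<'E'
import numpy as np
from scipy.optimize import least_squares
from scipy.spatial.transform import Rotation as Ro
lo=np.array([-176.69,-43.24,12.49,-82,0,-163.58]);hi=np.array([176.69,126.21,139.97,262,151.66,163.58])
TF=np.array([[-1,0,0],[0,0,1],[0,1,0]]).T  # tool x,y,z in flange coords (cols)
TF=np.stack([[-1,0,0],[0,0,1],[0,1,0]],1).astype(float)
def fk(q,P,s4=1):
    a,L1,L2,h,d=P; Rz=lambda t:Ro.from_euler('z',t,degrees=True); Ry=lambda t:Ro.from_euler('y',t,degrees=True)
    A=Rz(q[0])*Ry(q[1]); B=A*Ry(q[2]); C=B*Rz(s4*q[3])*Ry(q[4])*Rz(q[5])
    p=Rz(q[0]).apply([a,0,h])+A.apply([0,0,L1])+B.apply([0,0,L2])+C.apply([0,0,d])
    return p,C.as_matrix()@TF
def ik(p,R,P,q0,s4=1):
    def f(q):
        pp,RR=fk(q,P,s4); return np.r_[(pp-p)*10,Ro.from_matrix(RR.T@R).as_rotvec()]
    r=least_squares(f,np.clip(q0,lo+.01,hi-.01),bounds=(lo,hi)); return r.x,np.abs(r.fun).max()
E
python3 - <<'E'
from kin import *
D=[([53.2558,30.273,82.150,0,67.689,-10.225],[.27863,.55876,.24367]),([16.02,22.05,97.30,.03,60.71,-76.34],[.4556,.2464,.2443]),([-19.05,18.64,103.94,.03,57.44,-111.44],[.4677,-.044,.2409])]
# last pose's y is taken with lag; fit r,z only
f=lambda v:np.concatenate([[v[0]+v[1]*np.sin(np.radians(q[1]))+v[2]*np.sin(np.radians(q[1]+q[2]))-np.hypot(p[0],p[1]), v[3]+v[1]*np.cos(np.radians(q[1]))+v[2]*np.cos(np.radians(q[1]+q[2]))-p[2]] for q,p in D])
s=least_squares(f,[0,.45,.43,.02]); print(s.x.round(4),np.abs(s.fun).max())
s2=least_squares(lambda v:f(np.r_[0,v]),[.45,.43,.02]); print("a=0",s2.x.round(4),np.abs(s2.fun).max())
pr,R=fk(D[0][0],[0,*s2.x[:2],s2.x[2]+.25,.25]); print(pr,R.round(3).tolist())
rng=np.random.default_rng(0)
for d in (.2,.27):
    P=[0,s2.x[0],s2.x[1],s2.x[2]+d,d]
    for zs in (1,-1):
      for ang in (0,17,45,70,90,120,-45):
        y=np.array([np.cos(np.radians(ang)),np.sin(np.radians(ang)),0]); z=np.array([0,0,zs]); Rt=np.stack([np.cross(y,z),y,z],1)
        sols=set()
        for k in range(12):
            q,e=ik(np.array([.592,.187,.215])-.003*y,Rt,P,np.r_[rng.uniform(-60,90),rng.uniform(0,70),rng.uniform(40,130),rng.uniform(-80,260),rng.uniform(10,120),rng.uniform(-160,160)])
            if e<1e-3: sols.add(tuple(q.round(0)))
        print(d,zs,ang,[tuple(int(v) for v in s) for s in sols])
E
```

```text
[-0.0628  0.6708  0.3775 -0.1918] 0.0005703983789619727
a=0 [ 0.6515  0.3153 -0.2035] 0.004736083508436906
[0.37056818 0.49635578 0.23893439] [[0.446, -0.001, -0.895], [0.895, -0.002, 0.446], [-0.002, -1.0, 0.0]]
0.2 1 0 [(26, 36, 135, 206, 81, -94)]
0.2 1 17 [(18, 35, 137, 181, 83, -90)]
0.2 1 45 [(6, 36, 132, 140, 81, -82)]
0.2 1 70 [(0, 38, 120, 108, 83, -69)]
0.2 1 90 [(-2, 41, 108, 89, 91, -59)]
0.2 1 120 [(1, 47, 89, 68, 110, -50)]
0.2 1 -45 []
0.2 -1 0 [(26, 36, 135, 206, 81, 86)]
0.2 -1 17 [(18, 35, 137, 181, 83, 90)]
0.2 -1 45 [(6, 36, 132, 140, 81, 98)]
0.2 -1 70 [(0, 38, 120, 108, 83, 111)]
0.2 -1 90 [(-2, 41, 108, 89, 91, 121)]
0.2 -1 120 [(1, 47, 89, 68, 110, 130)]
0.2 -1 -45 []
0.27 1 0 []
0.27 1 17 []
0.27 1 45 []
0.27 1 70 [(-8, 45, 127, 102, 88, -82)]
0.27 1 90 [(-8, 47, 111, 82, 93, -68)]
0.27 1 120 [(-4, 54, 86, 63, 111, -54)]
0.27 1 -45 []
0.27 -1 0 []
0.27 -1 17 []
0.27 -1 45 []
0.27 -1 70 [(-8, 45, 127, 102, 88, 98)]
0.27 -1 90 [(-8, 47, 111, 82, 93, 112)]
0.27 -1 120 [(-4, 54, 86, 63, 111, 126)]
0.27 -1 -45 []
```

```bash
sed -i 's/a,L1,L2,h,d=P/a,L1,L2,h,d,w=P/; s/apply(\[a,0,h\])/apply([a,w,h])/' kin.py
python3 - <<'E'
from kin import *
D=[([53.2558,30.273,82.150,0,67.689,-10.225],[.27863,.55876,.24367]),([16.02,22.05,97.30,.03,60.71,-76.34],[.4556,.2464,.2443]),([-19.05,18.64,103.94,.03,57.44,-111.44],[.4677,-.044,.2409])]
f=lambda v:np.concatenate([fk(q,[v[0],v[1],v[2],v[3]+.25,.25,v[4]])[0]-p for q,p in D])
for s in (least_squares(f,[0,.45,.43,.02,.11]),):print(s.x.round(4),np.abs(s.fun).max())
s=least_squares(lambda v:f(np.r_[0,v]),[.45,.43,.02,.11]); v=s.x; print("a=0",v.round(4),np.abs(s.fun).max())
rng=np.random.default_rng(0)
for d in (.2,.3):
    P=[0,v[0],v[1],v[2]+d,d,v[3]]
    for ang in (-20,0,17,45,70,90,120):
        y=np.array([np.cos(np.radians(ang)),np.sin(np.radians(ang)),0]); z=np.array([0,0,1]); Rt=np.stack([np.cross(y,z),y,z],1)
        sols=set()
        for k in range(12):
            q,e=ik(np.array([.592,.187,.215])-.003*y,Rt,P,np.r_[rng.uniform(-60,90),rng.uniform(0,70),rng.uniform(40,130),rng.uniform(-80,260),rng.uniform(10,120),rng.uniform(-160,160)])
            if e<1e-3: sols.add(tuple(q.round(0)))
        print(d,ang,[tuple(int(v) for v in s) for s in sols])
E
```

```text
[-0.0886  0.687   0.3864 -0.2025  0.111 ] 0.0006222139548016925
a=0 [ 0.6598  0.2987 -0.2188  0.111 ] 0.006616977180121164
0.2 -20 [(19, 37, 130, 220, 80, -98)]
0.2 0 [(11, 36, 139, 191, 85, -91)]
0.2 17 []
0.2 45 [(-9, 37, 135, 126, 85, -83)]
0.2 70 [(-13, 39, 122, 97, 88, -71)]
0.2 90 [(-12, 41, 109, 79, 96, -61)]
0.2 120 [(-8, 47, 90, 60, 115, -54)]
0.3 -20 []
0.3 0 []
0.3 17 []
0.3 45 []
0.3 70 [(-24, 49, 133, 86, 90, -92)]
0.3 90 [(-22, 50, 113, 69, 96, -75)]
0.3 120 [(-14, 56, 84, 53, 116, -60)]
```

Request:
drive_tool([
  {"dx":0,"dy":0,"dz":0,"wx":0,"wy":0.1145,"wz":0,"grip":87},
  {"dx":0,"dy":0,"dz":0,"wx":0,"wy":0.1145,"wz":0,"grip":87},
  {"dx":0,"dy":0,"dz":0,"wx":0,"wy":0.1145,"wz":0,"grip":87},
  {"dx":0,"dy":0,"dz":0,"wx":0,"wy":0.1145,"wz":0,"grip":87},
  {"dx":-0.745,"dy":0,"dz":-0.585,"wx":0,"wy":0,"wz":0,"grip":87},
  {"dx":-0.745,"dy":0,"dz":-0.585,"wx":0,"wy":0,"wz":0,"grip":87},
  {"dx":-0.745,"dy":0,"dz":-0.585,"wx":0,"wy":0,"wz":0,"grip":87},
  {"dx":-0.745,"dy":0,"dz":-0.585,"wx":0,"wy":0,"wz":0,"grip":87},
])

```text
time_s: 8.38
position: [0.4664, -0.1956, 0.2407]
tcp_rot: [[0.625, -0.0, -0.78], [0.78, 0.001, 0.625], [0.0, -1.0, 0.0]]
force: [-0.2, -1.0, 0.3]
opening: 0.998
```

Request:
drive_tool([
  {"dx":0,"dy":0.5,"dz":0,"wx":0,"wy":0,"wz":0,"grip":87},
  {"dx":0,"dy":0,"dz":0,"wx":0,"wy":0,"wz":0,"grip":87},
  {"dx":0,"dy":0,"dz":0,"wx":0,"wy":0,"wz":0,"grip":87},
])

```text
time_s: 8.75
position: [0.4665, -0.195, 0.2209]
tcp_rot: [[0.626, -0.0, -0.78], [0.78, 0.0, 0.626], [0.0, -1.0, 0.0]]
force: [0.1, 0.9, 1.5]
opening: 1.004
```

Run:
```python
from h import *
s=bot.read_state(); print(s["time_s"],s["joint_positions"].round(2),s["position"].round(4),s["tcp_rot"].round(4).tolist())
Z=np.load("wrist.npz"); P=cloud(Z["d"],Z["M"],Z["W"]); q=P[(np.hypot(P[...,0]-.466,P[...,1]+.195)<.05)&(P[...,2]>.035)&(P[...,2]<.055)]
print(len(q),q[:,2].mean(),cv2.minAreaRect((q[:,:2]*1000).astype(np.float32)))
```

```text
8.75 [-3.537e+01  2.297e+01  1.005e+02  1.000e-02  5.654e+01 -8.664e+01] [ 0.4665 -0.195   0.2209] [[0.6258, -0.0001, -0.78], [0.78, 0.0002, 0.6258], [0.0001, -1.0, 0.0002]]
1899 0.04400270801854068 ((464.57244873046875, -195.18605041503906), (44.35476303100586, 59.326412200927734), 51.29397964477539)
```

All three views agree. Descend and grip.

Request:
drive_tool([
  {"dx":0,"dy":1,"dz":0,"wx":0,"wy":0,"wz":0,"grip":87},
  {"dx":0,"dy":1,"dz":0,"wx":0,"wy":0,"wz":0,"grip":87},
  {"dx":0,"dy":1,"dz":0,"wx":0,"wy":0,"wz":0,"grip":87},
  {"dx":0,"dy":0.8,"dz":0,"wx":0,"wy":0,"wz":0,"grip":87},
  {"dx":0,"dy":0.5,"dz":0,"wx":0,"wy":0,"wz":0,"grip":87},
  {"dx":0,"dy":0.3,"dz":0,"wx":0,"wy":0,"wz":0,"grip":87},
  {"dx":0,"dy":0.2,"dz":0,"wx":0,"wy":0,"wz":0,"grip":87},
  {"dx":0,"dy":0,"dz":0,"wx":0,"wy":0,"wz":0,"grip":80},
])

```text
time_s: 9.75
position: [0.4666, -0.1961, 0.0287]
tcp_rot: [[0.627, 0.0, -0.779], [0.779, -0.0, 0.627], [0.0, -1.0, -0.0]]
force: [-1.2, 0.3, -0.4]
opening: 0.955
```

Request:
drive_tool([
  {"dx":0,"dy":0,"dz":0,"wx":0,"wy":0,"wz":0,"grip":60},
  {"dx":0,"dy":0,"dz":0,"wx":0,"wy":0,"wz":0,"grip":50},
  {"dx":0,"dy":0,"dz":0,"wx":0,"wy":0,"wz":0,"grip":40},
  {"dx":0,"dy":0,"dz":0,"wx":0,"wy":0,"wz":0,"grip":35},
  {"dx":0,"dy":0,"dz":0,"wx":0,"wy":0,"wz":0,"grip":35},
  {"dx":0,"dy":0,"dz":0,"wx":0,"wy":0,"wz":0,"grip":35},
  {"dx":0,"dy":0,"dz":0,"wx":0,"wy":0,"wz":0,"grip":35},
  {"dx":0,"dy":0,"dz":0,"wx":0,"wy":0,"wz":0,"grip":35},
])

```text
time_s: 10.75
position: [0.4663, -0.1962, 0.0287]
tcp_rot: [[0.627, 0.0, -0.779], [0.779, -0.0, 0.627], [-0.0, -1.0, -0.0]]
force: [-0.3, 0.4, 2.6]
opening: 0.503
```

Request:
drive_tool([
  {"dx":0,"dy":0,"dz":0,"wx":0,"wy":0,"wz":0,"grip":35},
  {"dx":0,"dy":0,"dz":0,"wx":0,"wy":0,"wz":0,"grip":35},
])

```text
time_s: 11.0
position: [0.4663, -0.1962, 0.0287]
tcp_rot: [[0.627, 0.0, -0.779], [0.779, -0.0, 0.627], [-0.0, -1.0, -0.0]]
force: [0.3, 0.1, 3.7]
opening: 0.5
```

Gripped at 43.5 mm. Lifting.

Request:
drive_tool([
  {"dx":0,"dy":-0.3,"dz":0,"wx":0,"wy":0,"wz":0,"grip":35},
  {"dx":0,"dy":-0.6,"dz":0,"wx":0,"wy":0,"wz":0,"grip":35},
  {"dx":0,"dy":-0.8,"dz":0,"wx":0,"wy":0,"wz":0,"grip":35},
  {"dx":0,"dy":-0.8,"dz":0,"wx":0,"wy":0,"wz":0,"grip":35},
  {"dx":0,"dy":-0.8,"dz":0,"wx":0,"wy":0,"wz":0,"grip":35},
  {"dx":0,"dy":-0.8,"dz":0,"wx":0,"wy":0,"wz":0,"grip":35},
  {"dx":0,"dy":-0.8,"dz":0,"wx":0,"wy":0,"wz":0,"grip":35},
  {"dx":0,"dy":-0.4,"dz":0,"wx":0,"wy":0,"wz":0,"grip":35},
])

```text
time_s: 12.0
position: [0.4664, -0.1961, 0.2425]
tcp_rot: [[0.627, 0.002, -0.779], [0.779, -0.001, 0.627], [0.0, -1.0, -0.002]]
force: [-0.3, 0.3, -1.9]
opening: 0.501
```

Request:
drive_tool([
  {"dx":0,"dy":0,"dz":0,"wx":0,"wy":0.095,"wz":0,"grip":35},
  {"dx":0,"dy":0,"dz":0,"wx":0,"wy":0.095,"wz":0,"grip":35},
  {"dx":0,"dy":0,"dz":0,"wx":0,"wy":0.095,"wz":0,"grip":35},
  {"dx":0,"dy":0,"dz":0,"wx":0,"wy":0.095,"wz":0,"grip":35},
  {"dx":0,"dy":0,"dz":0,"wx":0,"wy":0.095,"wz":0,"grip":35},
  {"dx":0,"dy":0,"dz":0,"wx":0,"wy":0.095,"wz":0,"grip":35},
  {"dx":0,"dy":0,"dz":0,"wx":0.1,"wy":0,"wz":0,"grip":35},
  {"dx":0,"dy":0,"dz":0,"wx":0.1,"wy":0,"wz":0,"grip":35},
])

```text
time_s: 13.0
position: [0.4662, -0.1953, 0.2414]
tcp_rot: [[1.0, 0.001, 0.0], [-0.001, 0.313, 0.95], [0.001, -0.95, 0.313]]
force: [0.2, -0.0, -2.2]
opening: 0.5
```

Run:
```python
from h import *
s=bot.read_state(); print(s["time_s"],s["joint_positions"].round(2),s["position"].round(4),s["tcp_rot"].round(4).tolist(),s["force"].round(1))
```

```text
13.0 [-43.11  25.4   94.63  13.89  73.09 -48.66] [ 0.4662 -0.1953  0.2414] [[1.0, 0.0014, 0.0004], [-0.0008, 0.3132, 0.9497], [0.0012, -0.9497, 0.3132]] [ 0.2 -0.  -2.2]
```

j4 turns the expected way. Move partway, then complete the tilt clear of the lamp head.

Request:
drive_tool([
  {"dx":0.525,"dy":0.228,"dz":0.693,"wx":0,"wy":0,"wz":0,"grip":35},
  {"dx":0.525,"dy":0.228,"dz":0.693,"wx":0,"wy":0,"wz":0,"grip":35},
  {"dx":0.525,"dy":0.228,"dz":0.693,"wx":0,"wy":0,"wz":0,"grip":35},
  {"dx":0.525,"dy":0.228,"dz":0.693,"wx":0,"wy":0,"wz":0,"grip":35},
  {"dx":0.525,"dy":0.228,"dz":0.693,"wx":0,"wy":0,"wz":0,"grip":35},
  {"dx":0.525,"dy":0.228,"dz":0.693,"wx":0,"wy":0,"wz":0,"grip":35},
  {"dx":0,"dy":0,"dz":0,"wx":0.08,"wy":0,"wz":0,"grip":35},
  {"dx":0,"dy":0,"dz":0,"wx":0.08,"wy":0,"wz":0,"grip":35},
])

```text
time_s: 14.0
position: [0.5925, -0.02, 0.2404]
tcp_rot: [[1.0, 0.0, -0.001], [0.001, 0.538, 0.843], [0.001, -0.843, 0.538]]
force: [-0.7, -1.0, -2.2]
opening: 0.505
```

Request:
drive_tool([
  {"dx":0,"dy":0,"dz":0,"wx":0.08,"wy":0,"wz":0,"grip":35},
  {"dx":0,"dy":0,"dz":0,"wx":0.08,"wy":0,"wz":0,"grip":35},
  {"dx":0,"dy":0,"dz":0,"wx":0.08,"wy":0,"wz":0,"grip":35},
  {"dx":0,"dy":0,"dz":0,"wx":0.08,"wy":0,"wz":0,"grip":35},
  {"dx":0,"dy":0,"dz":0,"wx":0.08,"wy":0,"wz":0,"grip":35},
  {"dx":0,"dy":0,"dz":0,"wx":0.08,"wy":0,"wz":0,"grip":35},
  {"dx":0,"dy":0,"dz":0,"wx":0.08,"wy":0,"wz":0,"grip":35},
  {"dx":0,"dy":0,"dz":0,"wx":0.08,"wy":0,"wz":0,"grip":35},
])

```text
time_s: 15.0
position: [0.5928, -0.0219, 0.2396]
tcp_rot: [[1.0, 0.003, -0.0], [-0.003, 1.0, -0.002], [0.0, 0.002, 1.0]]
force: [0.3, 0.5, -2.3]
opening: 0.505
```

Run:
```python
from h import *
s=bot.read_state(); print(s["time_s"],s["joint_positions"].round(2),s["position"].round(4),s["tcp_rot"].round(4).tolist(),s["force"].round(1),s["moment"].round(2))
p,d,M,W=cap("wrist"); save("wrist2",p)
```

```text
15.0 [-36.88  55.35  83.31  60.83 113.34 -54.79] [ 0.5928 -0.0219  0.2396] [[1.0, 0.003, -0.0002], [-0.003, 1.0, -0.002], [0.0002, 0.002, 1.0]] [ 0.3  0.5 -2.3] [-0.97  0.07  0.04]
```

View pics/wrist2.png

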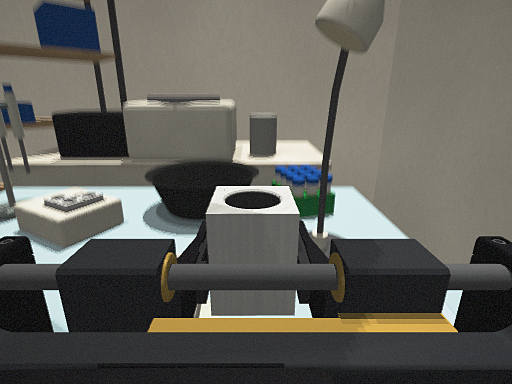

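The block is upright, with the bore up at (252,199). Advance into the beam.

Request:
drive_tool([
  {"dx":0,"dy":0.5,"dz":-0.1,"wx":0,"wy":0,"wz":0,"grip":35},
  {"dx":0,"dy":0.75,"dz":-0.1,"wx":0,"wy":0,"wz":0,"grip":35},
  {"dx":0,"dy":0.75,"dz":-0.1,"wx":0,"wy":0,"wz":0,"grip":35},
  {"dx":0,"dy":0.75,"dz":-0.1,"wx":0,"wy":0,"wz":0,"grip":35},
  {"dx":0,"dy":0.75,"dz":-0.1,"wx":0,"wy":0,"wz":0,"grip":35},
  {"dx":0,"dy":0.75,"dz":-0.1,"wx":0,"wy":0,"wz":0,"grip":35},
  {"dx":0,"dy":0.5,"dz":-0.1,"wx":0,"wy":0,"wz":0,"grip":35},
  {"dx":0,"dy":0.3,"dz":0,"wx":0,"wy":0,"wz":0,"grip":35},
])

```text
time_s: 16.05
position: [0.5928, 0.1823, 0.2123]
tcp_rot: [[1.0, 0.001, -0.001], [-0.001, 1.0, 0.001], [0.001, -0.001, 1.0]]
force: [-0.2, -0.3, -2.3]
opening: 0.501
```

Request:
drive_tool([
  {"dx":0,"dy":0,"dz":0,"wx":0,"wy":0,"wz":0,"grip":35},
  {"dx":0,"dy":0,"dz":0,"wx":0,"wy":0,"wz":0,"grip":35},
  {"dx":0,"dy":0,"dz":0,"wx":0,"wy":0,"wz":0,"grip":35},
  {"dx":0,"dy":0,"dz":0,"wx":0,"wy":0,"wz":0,"grip":35},
])

```text
time_s: 16.55
position: [0.5936, 0.1798, 0.2119]
tcp_rot: [[1.0, 0.004, -0.0], [-0.004, 1.0, 0.0], [0.0, -0.0, 1.0]]
force: [-0.3, 0.2, -2.5]
opening: 0.505
```

Run:
```python
from h import *
s=bot.read_state(); print(s["time_s"],s["joint_positions"].round(2),s["position"].round(4),s["tcp_rot"].round(4).tolist(),s["force"].round(1),s["moment"].round(2))
t=s["position"]; im=[]
for n in ("scene","top","wrist"):
    p,d,M,W=cap(n); P=cloud(d,M,W); save(n+"3",p)
    b=t+[0,.007,0]
    k=(np.abs(P[...,0]-b[0])<.03)&(np.abs(P[...,1]-b[1])<.03)&(np.abs(P[...,2]-b[2]-.029)<.006); q=P[k]
    if len(q)>20:
        nn=np.linalg.svd(q-q.mean(0),full_matrices=False)[2][2]; nn*=np.sign(nn[2])
        print(n,len(q),"top face c",q.mean(0).round(4),"normal tilt deg",np.degrees(np.arccos(nn[2])).round(2),nn.round(3),cv2.minAreaRect((q[:,:2]*1000).astype(np.float32)))
    h=(P[...,2]>.36)&(P[...,2]<.5)&(np.abs(P[...,0]-.70)<.08)&(np.abs(P[...,1]-.19)<.08); q=P[h]
    if n!="wrist" and len(q): print(n,"head",len(q),q.mean(0).round(3),q.min(0).round(3),q.max(0).round(3))
    im.append(p)
save("fin",np.hstack([cv2.resize(im[0][60:260,180:430],(400,320)),cv2.resize(im[1][90:290,80:330],(400,320))]))
```

```text
16.55 [-20.56  55.65  93.09  72.41 100.39 -60.37] [0.5936 0.1798 0.2119] [[1.0, 0.0038, -0.0002], [-0.0038, 1.0, 0.0001], [0.0002, -0.0001, 1.0]] [-0.3  0.2 -2.5] [-0.94  0.05  0.  ]
scene 122 top face c [0.5972 0.1828 0.2403] normal tilt deg 1.1 [-0.003 -0.019  1.   ] ((595.358642578125, 183.283935546875), (48.60724639892578, 46.49319839477539), 2.075899362564087)
scene head 727 [0.717 0.184 0.427] [0.666 0.157 0.369] [0.751 0.269 0.481]
top 162 top face c [0.596  0.1919 0.2431] normal tilt deg 1.22 [0.011 0.018 1.   ] ((594.270263671875, 188.0358123779297), (41.35132598876953, 44.51818084716797), 89.32340240478516)
top head 1219 [0.704 0.197 0.437] [0.663 0.161 0.383] [0.746 0.27  0.483]
wrist 3645 top face c [0.5935 0.178  0.2407] normal tilt deg 1.9 [-0.002 -0.033  0.999] ((593.32421875, 185.82791137695312), (44.3682975769043, 46.701114654541016), 0.08186496049165726)
```

View pics/fin.png

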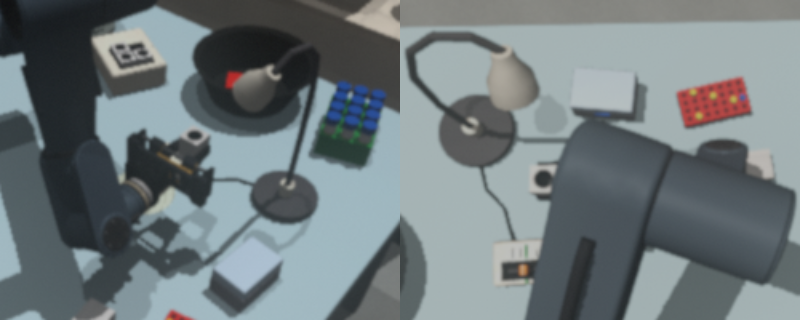

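The bore faces up. The block's centre is about (0.594, 0.187, 0.212), against a beam target of (0.592, 0.187, 0.212), and nothing is touching. Handing in.

Run:
```python
from h import *
s=bot.read_state(); print(s["time_s"],s["position"].round(4),np.abs(s["qvel"]).max().round(2),s["opening"])
print(workorder.hand_in())
```

```text
16.7 [0.5934 0.1802 0.2118] 0.33 0.4993282605038213
the job is handed in; nothing more can be done
None
```

The job is handed in at 16.7 s. The dimmer is on the green bar, and the arm is still holding the middle-sized block bore-up in the lamp's beam.

- **Dimmer:** I gripped the orange cap and slid it along its slot. The gripper let go at y = 0.2636. In the top view the cap then measured y = 0.2627, against about 0.264 for the green bar. The scene view read about 3.5 mm lower, but it also sees the side of the cap and was low by a similar amount before the move.
- **Block:** I gripped it across its 44 mm width. The wrist camera showed the bore in the end facing the robot, and after the turn it showed the bore facing up.
- **Final pose:** The block's centre is about (0.594, 0.187, 0.212), 2 mm from the best beam point I worked out. The lamp head in the depth images fits that point.
- **Tilt:** The tool axis is vertical to within 0.1°. The three cameras put the top face 1.1–1.9° off vertical, in differing directions, which I took as depth noise.
- **Last checks:** The arm was nearly at rest (0.33°/s at most), and the tool force of about 2.5 N matched the block's weight. The block is clear of the bench and the lamp. I never reached towards the racks or the tip box. In the last pictures, the red rack and the tip box look unmoved. The arm or the crop hid the tube rack, so I did not check it again.

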